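Present the labelled glass plate over the reading mark

ROBOT

A 6-joint arm with a two-finger parallel gripper is mounted at the origin on a cart in front of the work surface, level with it; the furniture and walls round the work are solid. World frame = base frame: x ahead of the robot, y to its left, z up, the work surface at z = 0. Lengths are in mm, angles in rad, forces in N, time in s.
With the tool pointing down it reaches from about 275 to 750 mm from the base axis. Payload 10.2 kg.
Tool frame: the origin (TCP) lies between the finger pads; the fingertips stand 17 mm ahead of it and the grasp point (between the pads) lies 2 mm behind it (tips_ahead is the distance from the TCP to the fingertips, in mm); z points along the fingers, y is the line along which they close (so a half turn about z gives the same grasp; the last joint's range is limited). The gripper opens to 85 mm and grips with 20 to 120 N. Pads are 22 mm wide; open, the fingers measure 114 mm over their backs; the gripper's body (76 mm by 85 mm) begins 54 mm behind the grasp point. The pads swing forward as they close: fully open they stand 13 mm farther back than shut.
Start: joints at [-1.436, 0.313, 1.498, -0, 1.331, -0.223], TCP at [183.85, -491.762, 210.694] pointing down, gripper open.
Joint ranges: [-2.94, 2.94], [-0.97, 2.17], [0.19, 2.56], [-1.23, 4.37], [0.02, 3.11], [-2.88, 2.88]. Speed limits (rad/s): [2.39, 2.39, 3.01, 3.14, 3.14, 3.14].

INTERFACE

Orientations are given as a unit quaternion [w, x, y, z].
In Python, from rig import sense, capture, finish_job, boxes_of, tips_ahead gives the robot as it stands.
- The arm moves only by the tool drive_tool, never from a script. Its argument "commands" is text: rows parted by semicolons, each of 7 numbers parted by spaces: the shift along the world's x, y, z in units of 0.1 m (1.0 is 0.1 m), then the turn, a rotation vector about the world's x, y, z in units of pi/4 rad (1.0 is pi/4 rad), then the opening in per cent of the stroke, from 0 (shut) to 100 (fully open). A call has 1 to 20 rows; each row shifts and turns the commanded pose from where the row before left it; what a row does not reach is not made up. A row lasts 1/12 s, in which the tool goes at most 41.7 mm and 7.16 degrees, less where a joint would pass 70% of its speed; a pose out of reach is approached as far as the arm can. A call with a number of a shift or a turn outside -1 to 1 is refused whole. A call with a gripper value outside its range is refused whole. The fingers move at their own pace and stop on an object; "force" is the grip in N (left out, the last holds). Time passes only in rows, so rows that do not move let the fingers close. It gives the time, the measured TCP pose, the force, the opening and the grip force at its end, in the units of the state.
- sense(): the state, without advancing time (a new reading comes with each control period).
- capture(name): name is "scene" or "top" or "wrist"; returns a dict with "pixels" (480x640x3 uint8, blue, green, red), "fov_y" (degrees; the focal length in pixels is half the picture's height over the tangent of half this angle, whatever the lens; pixels are square), "cx", "cy" (the principal point, pixels), "k1" (the pictures are not rectified: a ray, as slopes to the right and down, at radius r is drawn at 1 + k1 r^2 times it, then the intrinsics apply), "position" and "attitude" of the camera in the world; the wrist camera has in their place "tool_from_camera" (4x4, takes a point from camera to tool coordinates, whose origin is the TCP and whose axes are the flange's). Camera axes: x right, y down, z forward; pixel columns grow to the right and rows downward; lengths in mm; the calibration is good to about 2 mm. A picture is of the moment at which its call begins: read the wrist's pose just before it. There is no depth.
- finish_job(): hands the job in; it is judged then, once.
Trained networks look in a picture, given as the dict that the camera call returned (one of the last four; its "shot" number tells which), for a name from the list of things; names that differ only in an ending like _2 or _b are one class to them, and where a whole thing is asked for, a point or a joint stands for the part that bears it (a point fixed in the world has none). Each returns a list of dicts, best first, with "confidence" (0 to 1); they miss things now and then, are a little off and sometimes report something else, mostly with a low value. They report only what shows in the picture. A call takes as long as a camera call. They do not tell look-alikes from the thing itself.
- boxes_of(picture, name): "position" ([column, row] in pixels, amid what is visible of it).
The state is a dict: "time_s": time; "joints": joint angles; "dq": joint speeds; "tau": joint torques, N m; "eef_pos": TCP position; "ee_rot": TCP orientation; "force": force on the tool from outside, world axes, zero at the start; "wrist_torque": the same for the moment, N m; "grip_width": opening from 0.0 (shut) to 1.0 (fully open); "grip_force": force on a finger pad.
Only numpy, scipy, OpenCV 4.12 (cv2) and the standard library are available. Lean on these libraries where they do the work, as an engineer would, in place of code of your own. Each camera call takes 0.05 s, during which the arm holds its last target. There are 200 camera calls.

TASK

One of the three glass test plates in the wooden rack has a frosted end with a paper label on one face; a small notch cut in its upper corner marks that end. Take this plate out of the rack by its clear part, gripping the glass gently (well under 30 N), and tilt it so that the label faces up - at least about half-way over from upright towards flat - with the label over the centre of the white ring on the black mat, 12 to 24 cm above the mat, for the camera overhead to read. Finish while holding it there still in the gripper, fingers off the label; do not knock the plate hard against the rack, and leave the other plates and everything else where they stand.

Things in the scene. Friction and masses are not known exactly. Their poses are not given: they have to be found in the camera images.
- rack: Fixed pale wooden rack, 132 x 160 x 32 mm (x, y, z), origin at the centre of its underside, turned any way round. Three slots along its own x, at own y = -50, 0 and +50 mm, 7 mm wide, open at the top, floor 8 mm above the bench, walls up to 32 mm, low stops at both ends. A glass plate stands in each slot with 1 mm play on each side, its upper 36 mm free above the rack.
- labelled_plate_centre (a point): Centre of the labelled glass plate, 110 x 5 x 60 mm (length x, thickness y, height z), about 80 g, standing on a long edge in a slot, centre 38 mm above the bench. Own +x points along it to the frosted end, +y straight out of the label's face, +z to the long edge uppermost at the start. Clear greenish glass from x = -55 to +18 mm (grip it there, below +15), frosted white from +18 to +55 mm.
- label (a point): Centre of the paper label (26 x 34 mm, white with a blue band and black bars) on the frosted end: own x = +36, y = +3, z = -4 mm from the plate's centre. Axes as the plate's: +y points straight out of the label.
- notch (a point): Centre of the 12 x 12 mm corner notch of the labelled plate, at the frosted end of the edge uppermost at the start (own x = +49, y = 0, z = +24 mm from the plate's centre). Looking straight at the label with the notched edge on top, the notch is at the top left; the other face has no label.
- mark (a point): Centre of the white ring (60 mm across, with a white dot in the middle) on a fixed black mat, 120 x 120 x 3 mm, lying on the bench; the point is on the mat's top, 3 mm above the bench.
- blank_1_centre (a point): Centre of a plain clear glass plate, 110 x 5 x 60 mm, no label and no notch, in another slot of the rack; bystander.
- blank_2_centre (a point): Centre of a second plain clear glass plate like blank_1, in the remaining slot; bystander.
- glue_bottle: White glue bottle with an orange-red tip, 49 mm across, 156 mm tall, origin at the centre of its foot; bystander.
- varnish_jar: Brown jar with a black lid, 56 mm across, 82 mm tall, origin at the centre of its foot; bystander.
- sand_block: Brown sanding block 39 x 72 x 27 mm, origin at the centre of its underside; bystander.
Not all that is in view belongs to the job. What is shaped like the part that bears labelled_plate_centre but orange or red is not meant.

How it is judged:
By the outcome, as a careful person would: the job done as asked, in the order asked, and still so for the second after the job is handed in, while the arm keeps its last pose, push and grip.
It also fails if it takes over 38 s, if anything falls off the work surface, if the arm or the gripper's body presses on something with over 40 N, if the wrist force passes 120 N, or if a joint passes its speed limit or range.

## Working session

There is one attempt and no reset: what is moved stays moved. The work goes in short steps, Python scripts to look and compute and a tool call to move; the robot and the scene stay as the last step left them, time stands still between calls to the robot, and variables do not carry over. Pictures are saved under pics/ and viewed, at most 10 in all, crops included, and the job is handed in when it is done.

Besides the shell and the picture viewer there is one more tool, called after ">>>" by a JSON object that holds its "name" and its "arguments". drive_tool: Moves the arm, as the interface text tells. Shifts and turns lie within -1 to 1; 1 stands for 0.1 m of shift or pi/4 rad of turn. Its arguments: {"type":"object","properties":{"commands":{"type":"string"},"force":{"type":"number"}},"required":["commands"]}

```bash
mkdir -p pics; cat > h.py <<'E'
import numpy as np, cv2
from scipy.spatial.transform import Rotation as R
from rig import *
def Rm(a):
    a=np.array(a,float)
    return a if a.shape==(3,3) else R.from_quat(a[[1,2,3,0]]).as_matrix()
def cam(p,s=None):
    if 'position' in p: return Rm(p['attitude']),np.array(p['position'],float)
    T=np.array(p['tool_from_camera']); Q=Rm(s['ee_rot'])
    return Q@T[:3,:3], Q@T[:3,3]+np.array(s['eef_pos'])
def K(p):
    f=240/np.tan(np.radians(p['fov_y'])/2); return np.array([[f,0,p['cx']],[0,f,p['cy']],[0,0,1.]]),np.array([p['k1'],0,0,0.])
def onz(p,uv,z,s=None):
    k,d=K(p); A,c=cam(p,s)
    n=cv2.undistortPoints(np.array(uv,float).reshape(-1,1,2),k,d).reshape(-1,2)
    r=np.c_[n,np.ones(len(n))]@A.T
    return c+r*((z-c[2])/r[:,2])[:,None]
def proj(p,X,s=None):
    k,d=K(p); A,c=cam(p,s); Y=(np.array(X,float).reshape(-1,3)-c)@A
    return cv2.projectPoints(Y,np.zeros(3),np.zeros(3),k,d)[0].reshape(-1,2)
E
python3 - <<'E'
from h import *
s=sense();print(s['eef_pos'],s['ee_rot'],s['joints'])
Z=dict(rack=16,labelled_plate_centre=38,label=34,notch=62,mark=3,blank_1_centre=38,glue_bottle=78,varnish_jar=41,sand_block=14)
for n in ['top','scene']:
    p=capture(n);cv2.imwrite(f'pics/{n}0.png',p['pixels']);print(n,p['fov_y'],p['k1'],p['position'],p['attitude'])
    for k,z in Z.items():
        for b in boxes_of(p,k)[:4]: print(k,np.round(b['position']),round(b['confidence'],2),onz(p,b['position'],z)[0].round())
E
```

```text
[ 183.81360614 -491.46977023  210.14724186] [-6.30083042e-04  9.84041153e-01  1.77939910e-01  3.50767602e-05] [-1.43640174e+00  3.13423931e-01  1.49844024e+00  1.44409415e-05
  1.33099052e+00 -2.23394034e-01]
top 42.231655897601264 0.055042309616335605 [ 413.97528258 -121.0372552  1582.55199686] [-0.05240975  0.70947719 -0.70078121  0.05292468]
rack [284. 257.] 0.57 [590. -24.  16.]
labelled_plate_centre [297. 268.] 0.7 [560. -56.  38.]
labelled_plate_centre [208. 263.] 0.68 [571. 166.  38.]
label [300. 267.] 0.44 [564. -65.  34.]
notch [501. 283.] 0.71 [ 529. -556.   62.]
notch [299. 271.] 0.49 [551. -64.  62.]
notch [215. 265.] 0.48 [563. 143.  62.]
blank_1_centre [269. 242.] 0.72 [624.  14.  38.]
glue_bottle [391. 207.] 0.65 [ 709. -288.   78.]
varnish_jar [164. 197.] 0.85 [735. 280.  41.]
sand_block [341. 193.] 0.78 [ 757. -166.   14.]
sand_block [296. 268.] 0.25 [563. -54.  14.]
scene 43.02872100177756 -0.023332013356871614 [-127.68007013 1062.96016492  939.59908096] [ 0.1424932  -0.24320421  0.83661171 -0.4697108 ]
rack [314. 286.] 0.66 [588. -14.  16.]
labelled_plate_centre [278. 321.] 0.77 [565. 174.  38.]
labelled_plate_centre [330. 269.] 0.62 [576. -77.  38.]
label [333. 269.] 0.69 [572. -82.  34.]
label [277. 319.] 0.66 [573. 166.  34.]
notch [274. 322.] 0.89 [554. 205.  62.]
notch [330. 270.] 0.83 [555. -43.  62.]
notch [298. 278.] 0.54 [605.  34.  62.]
mark [261. 383.] 0.56 [500. 330.   3.]
blank_1_centre [295. 279.] 0.5 [629.  13.  38.]
glue_bottle [328. 214.] 0.95 [ 702. -268.   78.]
varnish_jar [193. 315.] 0.95 [748. 267.  41.]
varnish_jar [332. 268.] 0.56 [572. -75.  41.]
sand_block [293. 242.] 0.74 [ 759. -167.   14.]
```

View pics/top0.png

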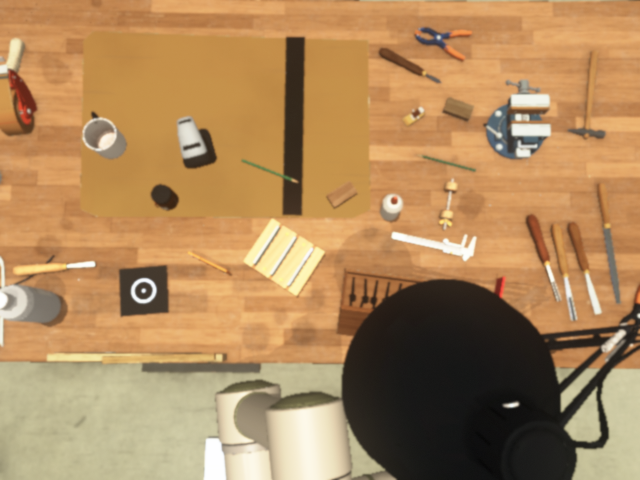

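View pics/scene0.png

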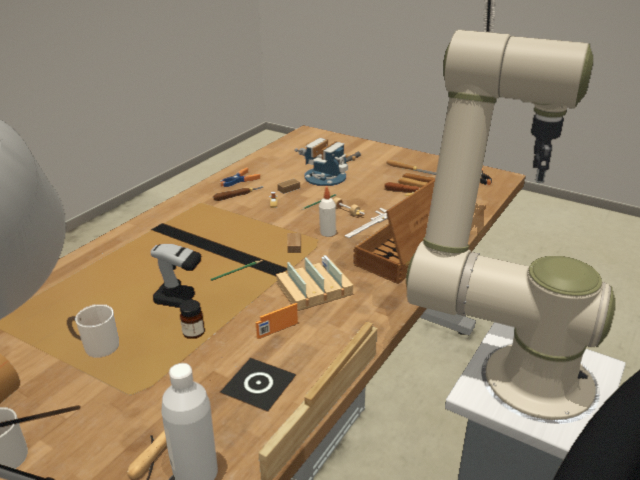

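The top view shows the rack at (284,257), the ring at (143,291) and an orange look-alike at (210,262). Candidates for the labelled plate are the rack's three plates (scene px about (296,278), (315,272), (333,267)) and the orange decoy at (277,321), which I rule out. I'll check with close crops.

```bash
python3 - <<'E'
from h import *
a=cv2.imread('pics/top0.png')[205:310,230:340];b=cv2.imread('pics/scene0.png')[245:315,265:365]
a=cv2.resize(a,(400,382),interpolation=3);b=cv2.resize(b,(400,280),interpolation=3)
c=np.zeros((382,800,3),np.uint8);c[:,:400]=a;c[:280,400:]=b
cv2.imwrite('pics/c1.png',c)
p=capture('top');print(onz(p,[143,291],3),onz(p,[[275,219],[324,254],[297,296],[245,261]],32))
E
```

```text
[[501.31987773 331.0309597    3.        ]] [[ 684.8454201     0.86039552   32.        ]
 [ 597.21135137 -124.2243107    32.        ]
 [ 491.40250517  -58.40532795   32.        ]
 [ 577.1628457    73.36794819   32.        ]]
```

View pics/c1.png

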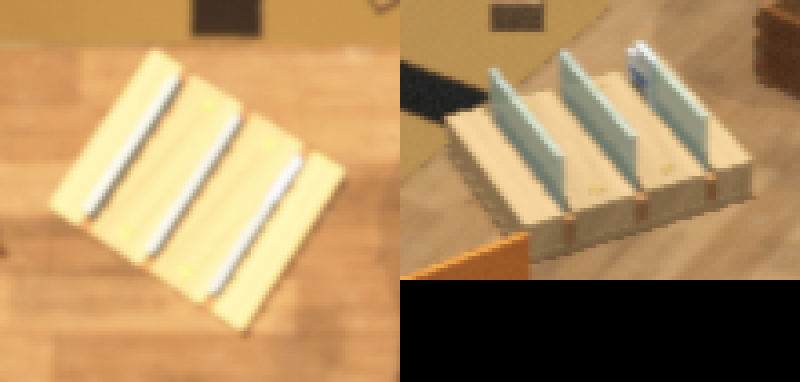

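The labelled plate is the rightmost one in the rack (scene px (333,267)). It has a blue and white label on the face towards the middle plate, and its frosted, notched end is the far one. That fits the handedness given in the task. I'm moving above its clear part.

>>> {"name": "drive_tool", "arguments": {"commands": "0.1 0.12 0.1 0 0 -0.06 28;0.18 0.22 0.1 0 0 -0.06 28;0.18 0.22 0.1 0 0 -0.06 28;0.18 0.22 0.1 0 0 -0.06 28;0.18 0.22 0.1 0 0 -0.06 28;0.18 0.22 0 0 0 -0.06 28;0.18 0.22 0 0 0 -0.06 28;0.18 0.22 0 0 0 -0.06 28;0.18 0.22 0 0 0 -0.06 28;0.18 0.22 0 0 0 -0.06 28;0.18 0.22 0 0 0 -0.06 28;0.18 0.22 0 0 0 -0.06 28;0.18 0.22 0 0 0 -0.06 28;0.18 0.22 0 0 0 -0.06 28;0.18 0.22 0 0 0 -0.06 28;0.18 0.22 0 0 0 -0.06 28;0.18 0.22 0 0 0 -0.06 28;0.18 0.22 0 0 0 -0.06 28;0.18 0.22 -0.1 0 0 -0.06 28;0.1 0.12 -0.1 0 0 -0.07 28", "force": 20}}

```text
time_s: 2.72
eef_pos: [529.3, -69.6, 240.7]
ee_rot: [-0.0, 0.956, -0.292, 0.001]
force: [0.8, 0.0, -0.7]
grip_width: 0.282
grip_force: 0.0
```

```bash
python3 - <<'E'
from h import *
s=sense();print(s['time_s'],s['eef_pos'],s['ee_rot'],s['joints'],Rm(s['ee_rot'])[:,1],tips_ahead)
p=capture('wrist');cv2.imwrite('pics/w1.png',p['pixels'])
for k,z in dict(rack=16,labelled_plate_centre=38,label=34,notch=62,blank_1_centre=38).items():
    for b in boxes_of(p,k)[:3]: print(k,np.round(b['position']),round(b['confidence'],2),onz(p,b['position'],z,s)[0].round())
E
```

```text
2.7167 [529.27716705 -69.60105274 240.67636001] [-2.37452746e-04  9.56341684e-01 -2.92250054e-01  6.57903718e-04] [-3.50659880e-01  3.11662018e-01  1.42081553e+00  5.52659435e-04
  1.40782692e+00  1.81320481e+00] [-0.5589815  -0.8291797  -0.00083872] 17.0
rack [265. 171.] 0.91 [592. -33.  16.]
labelled_plate_centre [140. 279.] 0.8 [574. 165.  38.]
labelled_plate_centre [298. 176.] 0.76 [567. -65.  38.]
label [301. 174.] 0.79 [567. -68.  34.]
label [141. 277.] 0.79 [576. 165.  34.]
notch [298. 172.] 0.84 [573. -69.  62.]
notch [144. 273.] 0.8 [578. 138.  62.]
blank_1_centre [207. 180.] 0.76 [620.  20.  38.]
```

View pics/w1.png

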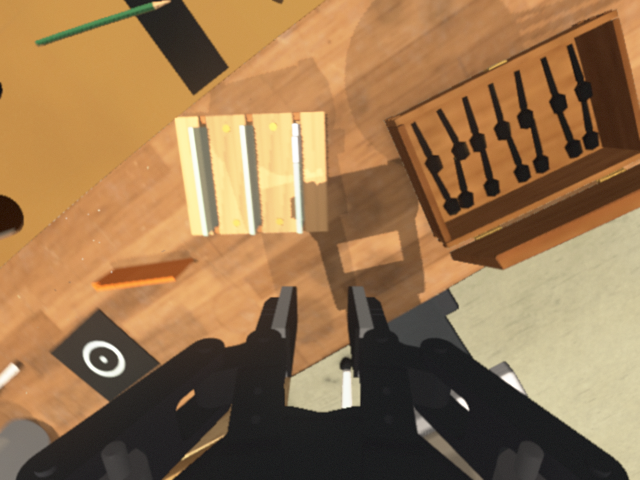

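The wrist view shows the labelled plate's top edge running from (297,123) at the frosted end to (298,232). The rack corners are at (176,117), (326,112), (327,232) and (192,236), and the ring is at (104,358).

```bash
python3 - <<'E'
from h import *
s=sense();p=capture('wrist')
# local refinement of plate edge: bright columns per row
g=cv2.resize(p['pixels'][100:250,260:340],None,fx=5,fy=5,interpolation=3);cv2.imwrite('pics/c2.png',cv2.resize(p['pixels'][100:250,170:340],None,fx=4,fy=4,interpolation=3)[:600])
X=onz(p,[[297,123],[298,232]],68,s);d=X[0]-X[1];print(X,np.linalg.norm(d),np.degrees(np.arctan2(d[1],d[0])))
C=onz(p,[[176,117],[326,112],[327,232],[192,236]],32,s);print(C,C.mean(0))
d=C[1]-C[2];print(np.degrees(np.arctan2(d[1],d[0])));d=C[0]-C[1];print(np.degrees(np.arctan2(d[1],d[0])))
print('mark',onz(p,[104,358],3,s))
E
```

```text
[[609.7162668  -99.40713004  68.        ]
 [520.51257273 -37.85335669  68.        ]] 108.3797308120732 -34.6070785954265
[[ 688.60258678    4.49756088   32.        ]
 [ 603.53120292 -128.8477181    32.        ]
 [ 493.96129843  -57.14031823   32.        ]
 [ 577.87978747   76.40044646   32.        ]] [590.9937189  -26.27250725  32.        ]
-33.202512866652235
57.46301129629107
mark [[507.48691237 326.01838606   3.        ]]
```

View pics/c2.png

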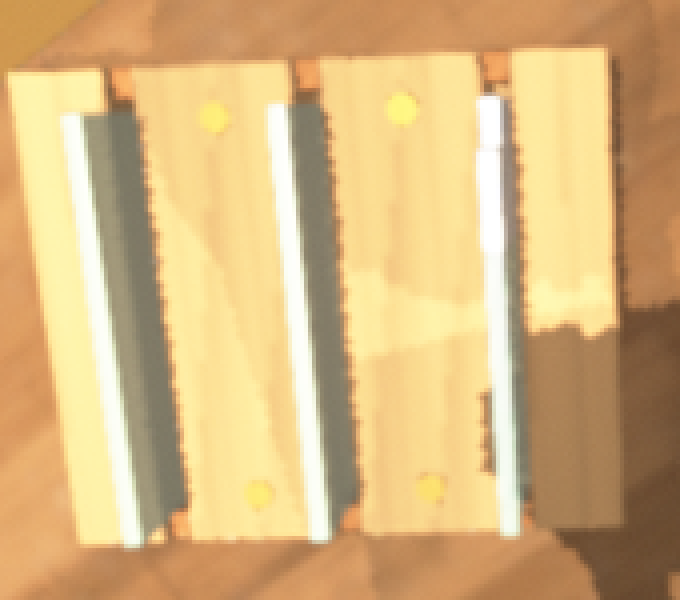

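Notch and frosted end confirmed at the far end of the right plate. Its centre is about (565,-67) with a yaw of about -33°. I'm descending to grip at own x of about -22.

>>> {"name": "drive_tool", "arguments": {"commands": "0.04 0.03 -0.2 0 0 0.01 28;0.04 0.04 -0.25 0 0 0.01 28;0.04 0.04 -0.25 0 0 0 28;0.05 0.03 -0.25 0 0 0 28;0 0 -0.25 0 0 0 28;0 0 -0.2 0 0 0 28;0 0 -0.15 0 0 0 28;0 0 -0.15 0 0 0 28;0 0 -0.1 0 0 0 28;0 0 -0.07 0 0 0 28;0 0 0 0 0 0 28;0 0 0 0 0 0 28"}}

```text
time_s: 4.07
eef_pos: [545.1, -58.1, 54.2]
ee_rot: [-0.0, 0.959, -0.285, 0.0]
force: [-1.1, -0.3, 0.3]
grip_width: 0.286
grip_force: 0.0
```

```bash
python3 - <<'E'
from h import *
s=sense();print(s['time_s'],s['eef_pos'],s['force'],Rm(s['ee_rot'])[:,1])
p=capture('wrist');cv2.imwrite('pics/w2.png',p['pixels'])
E
```

```text
4.0667 [545.08157598 -58.07511277  54.21193121] [-1.06445662 -0.29142698  0.32679533] [-5.45546387e-01 -8.38080605e-01 -1.98897836e-04]
```

View pics/w2.png

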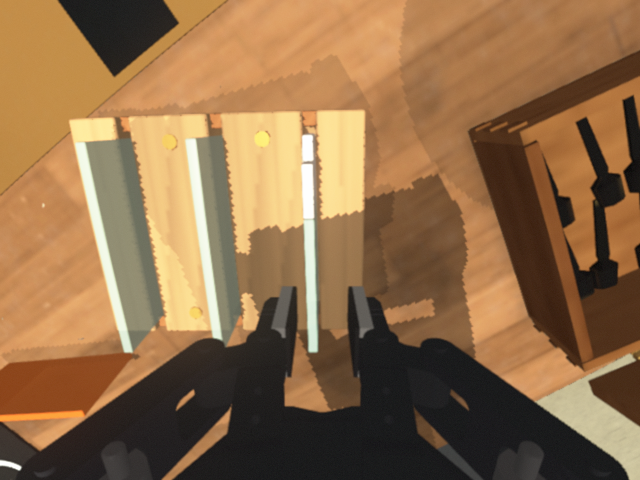

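The plate stands between the fingers, about 5 mm left of their midline (edge at column 311 against 322). I'll centre on it, close gently and look at the state.

>>> {"name": "drive_tool", "arguments": {"commands": "0.013 0.018 0 0 0 0 28;0.012 0.019 0 0 0 0 28;0 0 0 0 0 0 28;0 0 0 0 0 0 20;0 0 0 0 0 0 14;0 0 0 0 0 0 8;0 0 0 0 0 0 4;0 0 0 0 0 0 2;0 0 0 0 0 0 2;0 0 0 0 0 0 2;0 0 0 0 0 0 2", "force": 20}}

```text
time_s: 5.03
eef_pos: [547.4, -54.1, 53.7]
ee_rot: [0.0, 0.959, -0.284, 0.0]
force: [0.2, -0.5, -0.5]
grip_width: 0.017
grip_force: 0.0
```

```bash
python3 - <<'E'
from h import *
s=sense();print(s['time_s'],s['eef_pos'],s['force'],s['grip_width'],s['grip_force'])
p=capture('wrist');cv2.imwrite('pics/w3.png',p['pixels'])
print(cam(p,s)); A=Rm(s['ee_rot']);o=np.array(s['eef_pos'])
print('TCP,tip',proj(p,[o,o+17*A[:,2]],s))
c=np.array([565,-67.5,68]);u=np.array([.836,-.549,0])
print('edge',proj(p,[c+u*55,c+18*u,c-55*u,c-55*u-[0,0,36]],s))
E
```

```text
5.0333 [547.36179469 -54.086783    53.70226703] [ 0.20075916 -0.49277273 -0.49321771] 0.01703842121240383 0.0
(array([[-5.44749452e-01, -7.96459818e-01, -2.62487700e-01],
       [-8.38598841e-01,  5.17427953e-01,  1.70353449e-01],
       [ 1.38796546e-04,  3.12921828e-01, -9.49778874e-01]]), array([614.40961718, -97.85008876, 216.19057496]))
TCP,tip [[321.62385702 284.01876112]
 [321.65002075 270.95248336]]
edge [[326.06756701 133.4140791 ]
 [325.37184162 218.14287308]
 [324.22414676 352.7049337 ]
 [323.85999012 316.12985261]]
```

View pics/w3.png

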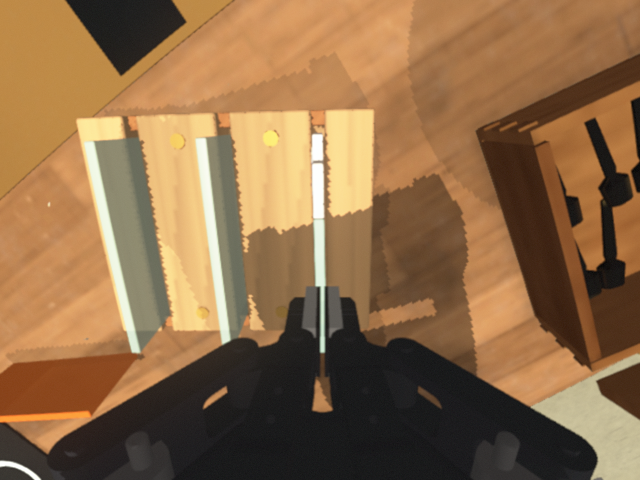

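The plate is between the nearly shut pads, columns 305–340 around the edge at 321. There's no contact force yet, so I'll command fully shut.

>>> {"name": "drive_tool", "arguments": {"commands": "0 0 0 0 0 0 0;0 0 0 0 0 0 0;0 0 0 0 0 0 0;0 0 0 0 0 0 0", "force": 20}}

```text
time_s: 5.42
eef_pos: [547.4, -54.1, 53.7]
ee_rot: [-0.0, 0.959, -0.284, -0.0]
force: [-0.5, -0.3, 0.3]
grip_width: -0.002
grip_force: 0.0
```

```bash
python3 - <<'E'
from h import *
s=sense();p=capture('wrist')
a=cv2.resize(p['pixels'][240:400,240:400],(560,560),interpolation=3)
cv2.imwrite('pics/w4.png',a)
E
```

```text
(no output)
```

View pics/w4.png

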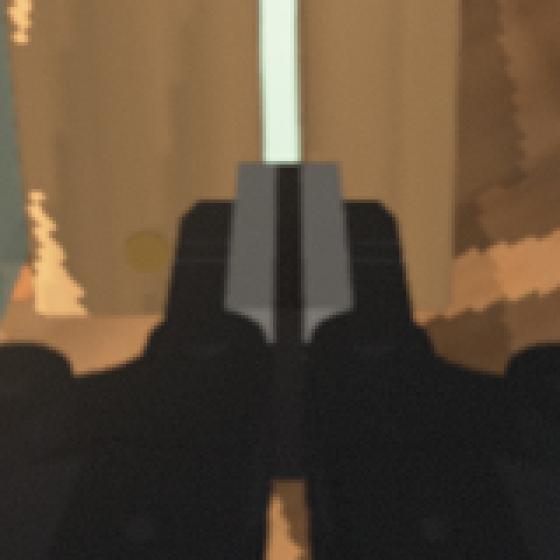

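Shut on nothing, with the plate's edge disappearing under the fingers at row 287. The fingers look shorter than stated, so I'm checking from the side.

```bash
python3 - <<'E'
from h import *
s=sense();p=capture('scene');o=np.array(s['eef_pos'])
q=proj(p,[o,o-[0,0,17],o+[0,0,53]]);print(q)
c=np.array([565,-67.5,68]);u=np.array([.836,-.549,0]);v=np.array([.549,.836,0])
e=proj(p,[c+u*55,c-u*55]);print(e)
x0,y0=int(q[0,0])-50,int(q[0,1])-50
a=cv2.resize(p['pixels'][y0:y0+90,x0:x0+100],(800,720)[:2],interpolation=3)[:, :]
a=cv2.resize(a,(660,594))
f=6.6
for t in [*q,*e]: cv2.circle(a,(int((t[0]-x0+.5)*f),int((t[1]-y0+.5)*f)),3,(0,0,255),-1)
cv2.imwrite('pics/s2.png',a)
E
```

```text
[[335.30843473 270.99101855]
 [335.27601306 276.40492065]
 [335.41146025 253.71468607]]
[[323.49437115 251.70766299]
 [341.45107615 272.80056722]]
```

View pics/s2.png

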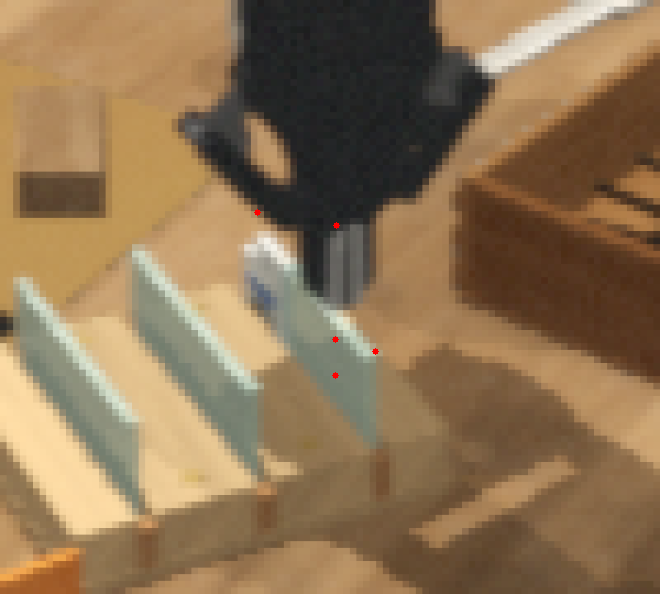

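The side view shows the fingertips ending about 32 mm higher than stated, at crop (343,305), just above the plate's top edge. The expected tip was at (335,375). So the real tips are about 15 mm behind the reported TCP, and nothing has been disturbed. I'll rise a little, open, go about 26 mm deeper and watch the force.

>>> {"name": "drive_tool", "arguments": {"commands": "0 0 0.05 0 0 0 0;0 0 0.05 0 0 0 28;0 0 0 0 0 0 28;0 0 0 0 0 0 28;0 0 0 0 0 0 28;0 0 0 0 0 0 28;0 0 -0.08 0 0 0 28;0 0 -0.08 0 0 0 28;0 0 -0.06 0 0 0 28;0 0 -0.05 0 0 0 28;0 0 -0.05 0 0 0 28;0 0 -0.04 0 0 0 28;0 0 0 0 0 0 28;0 0 0 0 0 0 28"}}

```text
time_s: 6.68
eef_pos: [547.3, -54.0, 27.6]
ee_rot: [-0.0, 0.959, -0.284, -0.0]
force: [0.3, -0.8, 1.1]
grip_width: 0.278
grip_force: 0.0
```

>>> {"name": "drive_tool", "arguments": {"commands": "0 0 0 0 0 0 20;0 0 0 0 0 0 14;0 0 0 0 0 0 8;0 0 0 0 0 0 4;0 0 0 0 0 0 2;0 0 0 0 0 0 0;0 0 0 0 0 0 0;0 0 0 0 0 0 0", "force": 20}}

```text
time_s: 7.35
eef_pos: [547.6, -53.9, 28.0]
ee_rot: [-0.0, 0.959, -0.284, 0.0]
force: [1.9, 2.3, 3.2]
grip_width: 0.055
grip_force: 20.7
```

Gripped at 20.7 N with a width of 4.7 mm. I'm lifting straight out of the slot.

>>> {"name": "drive_tool", "arguments": {"commands": "0 0 0.03 0 0 0 0;0 0 0.04 0 0 0 0;0 0 0.05 0 0 0 0;0 0 0.06 0 0 0 0;0 0 0.06 0 0 0 0;0 0 0.08 0 0 0 0;0 0 0.1 0 0 0 0;0 0 0.15 0 0 0 0;0 0 0.2 0 0 0 0;0 0 0.3 0 0 0 0;0 0 0.3 0 0 0 0;0 0 0.3 0 0 0 0;0 0 0.2 0 0 0 0;0 0 0 0 0 0 0"}}

```text
time_s: 8.52
eef_pos: [548.7, -54.8, 220.2]
ee_rot: [0.0, 0.959, -0.285, 0.004]
force: [0.3, 0.5, 0.5]
grip_width: 0.049
grip_force: 20.1
```

```bash
python3 - <<'E'
from h import *
s=sense();q=np.array(s['joints']);print(s['time_s'],s['eef_pos'],s['grip_width'],s['grip_force'],q.round(3))
C=R.from_euler('z',-90,degrees=True)
M=lambda q:R.from_euler('z',q[0])*R.from_euler('y',q[1]+q[2])*R.from_euler('z',q[3])*R.from_euler('y',q[4])*R.from_euler('z',q[5])
G=M(q).inv()*R.from_matrix(Rm(s['ee_rot']));print('const',G.as_matrix().round(2).tolist())
R0=R.from_matrix(Rm(s['ee_rot']));u=np.array([.836,-.549,0])
for psi in range(-40,121,20):
  for th in (30,58):
    Y=R.from_euler('z',psi,degrees=True);T=Y*R.from_rotvec(np.radians(th)*u)*R0
    tcp=np.array([503,329])-(Y.apply([.836*58,-.549*58,0]))[:2]
    w=tcp-T.as_matrix()[:2,2]*150
    r=np.hypot(*w);q1=np.arctan2(w[1],w[0])-np.arcsin(116/r)
    W=(R.from_euler('z',q1)*R.from_euler('y',1.85)).inv()*T*G.inv()
    a,b,c=W.as_euler('ZYZ');print(psi,th,'r',round(r),'q1',round(q1,2),'q456',np.round([a,b,c],2))
E
```

```text
8.5167 [548.74442987 -54.79713739 220.20294028] 0.048969690996108414 20.12972205877304 [-0.312  0.36   1.408 -0.     1.365  1.836]
const [[0.0, -1.0, 0.0], [1.0, 0.0, 0.0], [-0.0, 0.0, 1.0]]
-40 30 r 551 q1 0.51 q456 [-0.17  0.78 -2.84]
-40 58 r 504 q1 0.53 q456 [-0.64  0.36 -2.4 ]
-20 30 r 525 q1 0.46 q456 [0.12 0.78 2.9 ]
-20 58 r 473 q1 0.44 q456 [0.52 0.33 2.53]
0 30 r 509 q1 0.4 q456 [0.36 0.87 2.37]
0 58 r 461 q1 0.33 q456 [1.01 0.65 1.85]
20 30 r 506 q1 0.33 q456 [0.51 1.04 1.93]
20 58 r 470 q1 0.23 q456 [1.08 1.02 1.56]
40 30 r 516 q1 0.27 q456 [0.55 1.24 1.56]
40 58 r 499 q1 0.17 q456 [1.04 1.37 1.35]
60 30 r 538 q1 0.24 q456 [0.52 1.43 1.23]
60 58 r 541 q1 0.14 q456 [0.95 1.68 1.16]
80 30 r 568 q1 0.22 q456 [0.43 1.6  0.92]
80 58 r 589 q1 0.15 q456 [0.8  1.93 0.94]
100 30 r 601 q1 0.23 q456 [0.31 1.72 0.61]
100 58 r 637 q1 0.18 q456 [0.59 2.13 0.68]
120 30 r 633 q1 0.25 q456 [0.16 1.79 0.3 ]
120 58 r 680 q1 0.23 q456 [0.32 2.26 0.36]
```

The lift is clean. A yaw of +40° keeps all the wrist joints comfortable for the tilt. I'll carry the plate upright over to the ring first, then tilt.

>>> {"name": "drive_tool", "arguments": {"commands": "-0.02 0.1 0 0 0 0.03 0;-0.05 0.15 0 0 0 0.04 0;-0.06 0.2 0 0 0 0.05 0;-0.06 0.2 0 0 0 0.05 0;-0.06 0.2 0 0 0 0.05 0;-0.06 0.2 0 0 0 0.05 0;-0.06 0.2 0 0 0 0.05 0;-0.06 0.2 0 0 0 0.05 0;-0.06 0.2 0 0 0 0.05 0;-0.06 0.2 0 0 0 0.05 0;-0.06 0.2 0 0 0 0.05 0;-0.06 0.2 0 0 0 0.05 0;-0.06 0.22 0 0 0 0.05 0;-0.06 0.22 0 0 0 0.05 0;-0.06 0.22 0 0 0 0.05 0;-0.06 0.22 0 0 0 0.05 0;-0.06 0.22 0 0 0 0.05 0;-0.05 0.2 0 0 0 0.05 0;-0.04 0.15 0 0 0 0.04 0;-0.02 0.1 0 0 0 0.03 0"}}

```text
time_s: 10.18
eef_pos: [437.1, 327.8, 213.5]
ee_rot: [0.0, 0.997, 0.083, -0.001]
force: [-0.3, -0.3, -1.8]
grip_width: 0.055
grip_force: 20.1
```

>>> {"name": "drive_tool", "arguments": {"commands": "0 0 -0.02 0.04 0.005 0 0;0 0 -0.03 0.08 0.01 0 0;0 0 -0.03 0.08 0.01 0 0;0 0 -0.03 0.08 0.01 0 0;0 0 -0.03 0.08 0.01 0 0;0 0 -0.03 0.08 0.01 0 0;0 0 -0.03 0.08 0.01 0 0;0 0 -0.03 0.08 0.01 0 0;0 0 -0.03 0.08 0.01 0 0;0 0 -0.03 0.08 0.01 0 0;0 0 -0.03 0.08 0.01 0 0;0 0 -0.03 0.08 0.01 0 0;0 0 -0.03 0.08 0.01 0 0;0 0 -0.03 0.08 0.01 0 0;0 0 -0.02 0.08 0.01 0 0;0 0 -0.02 0.08 0.01 0 0;0 0 0 0.08 0.01 0 0;0 0 0 0.04 0.005 0 0;0 0 0 0 0 0 0;0 0 0 0 0 0 0"}}

```text
time_s: 11.85
eef_pos: [438.8, 326.1, 169.1]
ee_rot: [-0.512, 0.856, 0.069, -0.023]
force: [0.4, -0.5, -0.1]
grip_width: 0.052
grip_force: 20.2
```

```bash
cat > chk.py <<'E'
from h import *
s=sense();q=np.array(s['joints']);A=Rm(s['ee_rot']);o=np.array(s['eef_pos']);print(s['time_s'],o.round(1),s['grip_width'],s['grip_force'],q.round(2))
# plate in tool frame, from the grasp
T0=R.from_quat([.959,-.284,0,0]).as_matrix();o0=np.array([547.5,-54,28.])
c=np.array([565,-67.5,38]);u=np.array([.836,-.549,0]);v=np.array([.549,.836,0]);z=np.array([0,0,1.])
L=o+A@T0.T@(c+36*u+3*v-4*z-o0);n=A@T0.T@v;print('label',L.round(1),'normal',n.round(2),'tilt',np.degrees(np.arcsin(n[2])))
p=capture('top')
print('label px',proj(p,L),[ (np.round(b['position'],1),round(b['confidence'],2),onz(p,b['position'],L[2])[0].round(1)) for b in boxes_of(p,'label')[:3]])
print('mark px',proj(p,[503,329,3]),[(np.round(b['position'],1),round(b['confidence'],2)) for b in boxes_of(p,'mark')[:3]])
k=proj(p,L)[0].astype(int);import sys
a=p['pixels'][k[1]-50:k[1]+50,k[0]-50:k[0]+50];b=capture('scene');k=proj(b,L)[0].astype(int)
b=b['pixels'][k[1]-50:k[1]+50,k[0]-50:k[0]+50]
cv2.imwrite('pics/f.png',cv2.resize(np.hstack([a,b]),(800,400),interpolation=3))
E
python3 chk.py
```

```text
11.85 [438.8 326.1 169.1] 0.05231383066230368 20.17185240983963 [-0.07  0.46  1.85  1.08  1.38  0.8 ]
label [496.8 329.5 174.7] normal [-0.09  0.47  0.88] tilt 61.58352004067365
label px [[121.72452267 288.59738819]] [(array([127.4, 305.6]), 0.82, array([459. , 314.6, 174.7])), (array([202.7, 259.4]), 0.6, array([564.7, 151.4, 174.7])), (array([498.3, 284.4]), 0.5, array([ 516.5, -517.6,  174.7]))]
mark px [[143.85119805 290.33933046]] [(array([146.3, 283. ]), 0.64)]
```

View pics/f.png

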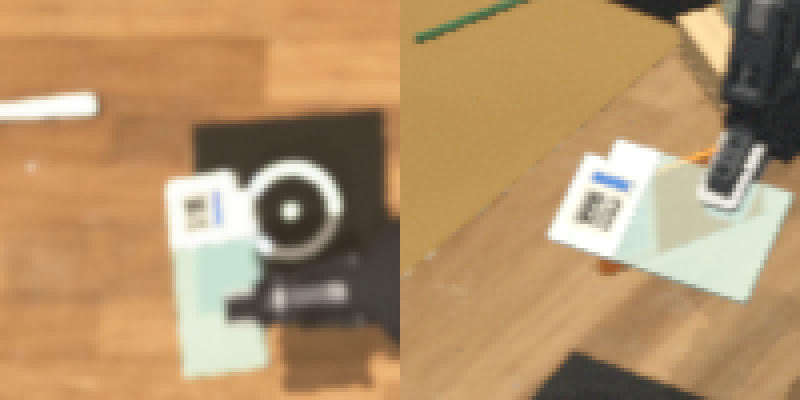

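The label faces up at about 62°. In the top view it sits at (121.8,291.3), which is about (491,329.5) in the world, and the ring dot is at (143.8,290.8), about (503,329). The fingers are on the clear part. It needs another 12 mm in x.

>>> {"name": "drive_tool", "arguments": {"commands": "0.04 0 0.02 0 0 0 0;0.05 0 0.02 0 0 0 0;0.03 0 0.01 0 0 0 0;0 0 0 0 0 0 0;0 0 0 0 0 0 0;0 0 0 0 0 0 0;0 0 0 0 0 0 0;0 0 0 0 0 0 0;0 0 0 0 0 0 0;0 0 0 0 0 0 0"}}

```text
time_s: 12.88
eef_pos: [451.3, 325.9, 174.7]
ee_rot: [-0.512, 0.856, 0.069, -0.022]
force: [0.0, -0.1, -1.2]
grip_width: 0.054
grip_force: 20.2
```

```bash
sed -i "s/^cv2.imwrite.*/m=cv2.inRange(cv2.cvtColor(p['pixels'],40),(100,90,80),(130,255,255));w=np.argwhere(m[270:310,100:145]).mean(0)[::-1]+[100,270];B=L+A@T0.T@(13*z);print('band px',w,onz(p,w,B[2]),'predicted',proj(p,B),B)/" chk.py; python3 chk.py
```

```text
12.8833 [451.3 325.9 174.7] 0.05440709622439135 20.169038772583008 [-0.07  0.47  1.81  1.07  1.39  0.83]
label [509.3 329.4 180.3] normal [-0.09  0.47  0.88] tilt 61.6392561865558
label px [[121.34639658 282.83248123]] [(array([500.9, 285.8]), 0.68, array([ 513. , -521.7,  180.3])), (array([124.5, 300.1]), 0.58, array([470.9, 320. , 180.3])), (array([195.9, 256.4]), 0.52, array([570.7, 166. , 180.3]))]
mark px [[143.85119805 290.33933046]] [(array([146.7, 279.1]), 0.63)]
band px [nan nan] [[nan nan nan]] predicted [[125.64549585 282.04803895]] [510.71917409 318.01669469 186.48535789]chk.py:13: RuntimeWarning: Mean of empty slice.
  m=cv2.inRange(cv2.cvtColor(p['pixels'],40),(100,90,80),(130,255,255));w=np.argwhere(m[270:310,100:145]).mean(0)[::-1]+[100,270];B=L+A@T0.T@(13*z);print('band px',w,onz(p,w,B[2]),'predicted',proj(p,B),B)
  ret = um.true_divide(
```

```bash
python3 -c "from rig import *;print(finish_job())"
```

```text
the job is handed in; nothing more can be done
None
```

I handed the job in with the labelled plate held at about 20 N by its clear part. The label faces up at about 62° from upright, over the ring centre to within a few mm by my estimate and about 18 cm above the mat. I judged the position after the last 12 mm shift from the arm's reported pose, because my colour check for the label's blue band found nothing in the top picture.

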